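Release the latched key on the bench control station

ROBOT

A 7-joint arm with a two-finger parallel gripper is mounted at the origin on the work surface. World frame = base frame: x ahead of the robot, y to its left, z up, the work surface at z = 0. Lengths are in mm, angles in degrees, forces in N, time in s.
With the tool pointing down it reaches from about 400 to 925 mm from the base axis. Payload 5.6 kg.
Tool frame: the origin (TCP) lies midway between the tips of the shut fingers; the grasp point (between the pads) lies 19 mm behind it; z points along the fingers, y is the line along which they close (so a half turn about z gives the same grasp; the last joint's range is limited). The gripper opens to 85 mm and grips with 20 to 120 N. Pads are 22 mm wide; open, the fingers measure 114 mm over their backs; the gripper's body (76 mm by 85 mm) begins 54 mm behind the grasp point. The pads swing forward as they close: fully open they stand 13 mm farther back than shut.
Start: joints at [-79.412, 26.786, -0.665, 91.828, 0.344, 61.387, -3.226], TCP at [146.834, 633.205, 231.29] pointing down, gripper open.
Joint ranges: [-144.91, 144.91], [-17.63, 115.5], [-89.93, 88.59], [15.96, 139.68], [-74.01, 254.01], [8.47, 105.57], [-167.45, 167.45]. Speed limits (degrees/s): [147.25, 147.25, 180, 180, 180, 180, 180].

INTERFACE

Orientations are given as a 3x3 rotation matrix whose columns are the frame's x, y, z axes.
In Python, from plant import r gives the robot as it stands.
- The arm moves only by the tool carry_out, never from a script. Its arguments are lists of equal length, an entry for each row: "delta_pos": the shift along the tool's x, y, z in m, a list of three; "rot": the turn, a rotation vector about the tool's x, y, z in degrees, a list of three; "fingers": the finger opening in m, from 0 to 0.0854. A call has 1 to 5 rows; each row shifts and turns the commanded pose from where the row before left it, along the tool's axes as they then stand; what a row does not reach is not made up. A row lasts 1/8 s, in which the tool goes at most 62.5 mm and 10.7 degrees, less where a joint would pass 70% of its speed; a pose out of reach is approached as far as the arm can. A call with a gripper value outside its range is refused whole. The fingers move at their own pace and stop on an object; "squeeze" is the grip in N (left out, the last holds). Time passes only in rows, so rows that do not move let the fingers close. It gives the time, the measured TCP pose, the force, the opening and the grip force at its end, in the units of the state.
- r.observe(): the state, without advancing time (a new reading comes with each control period).
- r.read_camera(name): name is "scene" or "side" or "wrist"; returns a dict with "color" (400x640x3 uint8, red, green, blue), "range_z" (400x640 float32, mm along the optical axis (not along the pixel's ray), 0 where there is no reading), "mtx" (3x3 intrinsics, pixels), "eye" and "rotation" of the camera in the world. Camera axes: x right, y down, z forward; pixel columns grow to the right and rows downward; lengths in mm; the calibration is good to about 2 mm. A picture is of the moment at which its call begins.
- r.close_job(): hands the job in; it is judged then, once.
The state is a dict: "time": time; "joint_positions": joint angles; "qvel": joint speeds; "joint_efforts": joint torques, N m; "eef_pos": TCP position; "orientation": TCP orientation; "force": force on the tool from outside, world axes, zero at the start; "wrist_torque": the same for the moment, N m; "gripper_width": finger opening in mm; "grasp_force": force on a finger pad.
Only numpy, scipy, OpenCV 4.12 (cv2) and the standard library are available. Lean on these libraries where they do the work, as an engineer would, in place of code of your own. Each camera call takes 0.05 s, during which the arm holds its last target. There are 200 camera calls.

TASK

One of the four identical keys on the bench control station has been left latched down, so its machine is still switched on. With a fingertip, tap along the row lightly until you have found the latched key, lift off, then press that key to the bottom and let go so that it springs up and all four keys stand up. Press no other key so far that it latches, and do not move or pick up the engine parts and the screwdriver lying around.

Things in the scene. Friction and masses are not known exactly. Their poses are not given: they have to be found in the camera images.
- station: four-button control station: grey box 90 (x) by 230 (y) by 58 mm high with lugs, screwed to the bench. Origin: centre of its underside, on the bench; z up; the row of four keys runs along its y axis through the middle of the lid. Its place and yaw (within 0.4 rad) vary.
- key1_top (a point): centre of the flat top of key1 (leftmost, at station y = +75 mm, seen from the robot); moves with the key. Key: plain blue round cap 24 mm across in a steel bezel 31 mm across whose rim is 62 mm above the bench; the top is 72 mm above the bench when the key is up, 69 mm when it is latched down, 65.6 mm fully pressed. Keys are 50 mm apart and all four look alike.
- key2_top (a point): centre of the flat top of key2 (second from the left, at station y = +25 mm, seen from the robot); moves with the key. Same key as key1.
- key3_top (a point): centre of the flat top of key3 (third from the left, at station y = -25 mm, seen from the robot); moves with the key. Same key as key1.
- key4_top (a point): centre of the flat top of key4 (rightmost, at station y = -75 mm, seen from the robot); moves with the key. Same key as key1.
- key1 (a joint): depth of key1 in m: 0 up, about 0.003 latched down, 0.0064 fully pressed. All four alike, an up key: begins to give at about 2.5 N, then 1 mm per 0.65 N more (plus 0.5 N per 10 mm/s of pressing speed); let go before about 0.0051 (6 N) it comes back up, pressed further and let go it stays latched.
- key2 (a joint): depth of key2 in m: 0 up, about 0.003 latched down, 0.0064 fully pressed. All four alike, a latched key: does not give below about 4.5 N; let go before about 0.0053 it stays latched; pressed to the bottom (about 7 N, then a hard stop) and let go it springs up.
- key3 (a joint): depth of key3 in m: 0 up, about 0.003 latched down, 0.0064 fully pressed. Behaves as told for key1 and key2.
- key4 (a joint): depth of key4 in m: 0 up, about 0.003 latched down, 0.0064 fully pressed. Behaves as told for key1 and key2.
- rod: bystander: dark steel connecting rod lying flat on the bench, 194 mm long, 24 mm thick, big end 68 mm across (84 mm over the bolt bosses). Origin: centre of the big end's underside; +x towards the small end (140 mm).
- cap: bystander: dark steel big-end bearing cap standing as an arch, 24 (x) by 87 (y) mm, 36 mm high. Origin: centre of its underside.
- wrist_pin: bystander: bright steel tube standing upright, 22 mm across, 62 mm high. Origin: centre of its lower end.
- screwdriver: bystander: screwdriver with an orange handle lying on the bench, about 200 mm long along its x, 26 mm high; handle towards its -x. Origin: centre of its underside.

How it is judged (in metres and radians):
On the way, in this order (a step that is already met when the one before it is completed fails the run):
1. a key has been tapped: touched with no key pressed beyond 4.9 mm ((contact force between the fingers and key1 above 0.3 N or contact force between the fingers and key2 above 0.3 N or contact force between the fingers and key3 above 0.3 N or contact force between the fingers and key4 above 0.3 N) and value of joint each of key1, key2, key3, key4 below 0.0049 m), for 0.01 s.
2. the fingers are off all keys again, one key still latched down (contact force between the fingers and key1 below 0.05 N and contact force between the fingers and key2 below 0.05 N and contact force between the fingers and key3 below 0.05 N and contact force between the fingers and key4 below 0.05 N and value of joint any of key1, key2, key3, key4 above 0.0025 m), for 0.1 s.
3. the latched key is pressed home with the fingers (((value of joint key1 above 0.0053 m and contact force between the fingers and key1 above 1 N) or (value of joint key2 above 0.0053 m and contact force between the fingers and key2 above 1 N) or (value of joint key3 above 0.0053 m and contact force between the fingers and key3 above 1 N) or (value of joint key4 above 0.0053 m and contact force between the fingers and key4 above 1 N))), for 0.01 s.
At the end, for the whole second after the job is handed in: all four keys stand up (each within 1 mm of its upper stop), and the rod, cap, wrist pin and screwdriver lie still within 15 mm of where they were (value of joint each of key1, key2, key3, key4 below 0.001 m and distance of each of rod, cap, wrist_pin, screwdriver from where it was at the start of the episode below 0.015 m and linear speed of each of rod, cap, wrist_pin, screwdriver below 0.02 m/s); the robot touches nothing.
It fails at once if a key is pressed home (beyond 5.0 mm) while another key is down (beyond 2.4 mm): a key that was not the latched one has been pressed ((value of joint key1 above 0.005 m and value of joint any of key2, key3, key4 above 0.0024 m) or (value of joint key2 above 0.005 m and value of joint any of key1, key3, key4 above 0.0024 m) or (value of joint key3 above 0.005 m and value of joint any of key1, key2, key4 above 0.0024 m) or (value of joint key4 above 0.005 m and value of joint any of key1, key2, key3 above 0.0024 m)).
It fails at once if the rod, cap, wrist pin or screwdriver is pushed away, tipped over or picked up (moved more than 15 mm) (distance of any of rod, cap, wrist_pin, screwdriver from where it was at the start of the episode above 0.015 m).
It also fails if it takes over 51 s, if anything falls off the work surface, if the arm or the gripper's body presses on something with over 40 N, if the wrist force passes 120 N, or if a joint passes its speed limit or range.

## Working session

There is one attempt and no reset: what is moved stays moved. The work goes in short steps, Python scripts to look and compute and a tool call to move; the robot and the scene stay as the last step left them, time stands still between calls to the robot, and variables do not carry over. Pictures are saved under pics/ and viewed, at most 10 in all, crops included, and the job is handed in when it is done.

Besides the shell and the picture viewer there is one more tool, called after "Call:" as name(argument=value, ...) on one line, values as JSON. carry_out: Moves the arm, as the interface text tells. Its arguments: {"type":"object","properties":{"delta_pos":{"type":"array"},"rot":{"type":"array"},"fingers":{"type":"array"},"squeeze":{"type":"number"}},"required":["delta_pos","rot","fingers"]}

```bash
mkdir -p pics; ls; python3 - <<'E'
from plant import r
import cv2,numpy as np
s=r.observe();print(s)
for n in("scene","side"):
    c=r.read_camera(n);np.savez(f"pics/{n}0.npz",**c);cv2.imwrite(f"pics/{n}0.png",c["color"][...,::-1]);print(n,c["eye"],c["rotation"],c["mtx"])
E
```

```text
pics
{'time': 0.0, 'joint_positions': array([-79.4118955 ,  26.83801198,  -0.66564225,  91.8815302 ,
         0.34399813,  61.38771771,  -3.22700237]), 'qvel': array([ 0.10328517,  0.05500834, -0.06834068,  0.01068674,  0.05088686,
        0.03392215,  0.02221141]), 'joint_efforts': array([-1.85581503e-04, -5.32384229e+01,  2.13787111e-02, -2.51310682e+01,
        1.14719861e-02,  7.78152142e-03, -1.20596900e-05]), 'eef_pos': array([146.7214495 , 632.63668391, 230.311162  ]), 'orientation': array([[-9.74150271e-01,  2.25900784e-01, -2.93455735e-04],
       [ 2.25900941e-01,  9.74148590e-01, -1.81384450e-03],
       [-1.23879405e-04, -1.83324904e-03, -9.99998312e-01]]), 'force': array([ 0.86921132, -0.36781088, -0.5006992 ]), 'wrist_torque': array([-0.00857382, -0.01641071, -0.00462895]), 'grasp_force': 0.0, 'gripper_width': 85.35280850214855}
scene [993.2310174  418.85032735 621.05481089] [[-0.71601268  0.48141654 -0.50553334]
 [ 0.69808633  0.49496656 -0.51738146]
 [ 0.00114611 -0.7233576  -0.69047264]] [[417.14339362   0.         313.89567312]
 [  0.         417.14339362 199.93332752]
 [  0.           0.           1.        ]]
side [ 485.02548534 -771.34880075  794.82370816] [[ 0.98784204 -0.11437202  0.10529551]
 [-0.15481353 -0.66197623  0.73336228]
 [-0.014173   -0.74074726 -0.67163429]] [[460.25590728   0.         325.75046927]
 [  0.         460.25590728 200.31285712]
 [  0.           0.           1.        ]]
```

View pics/scene0.png

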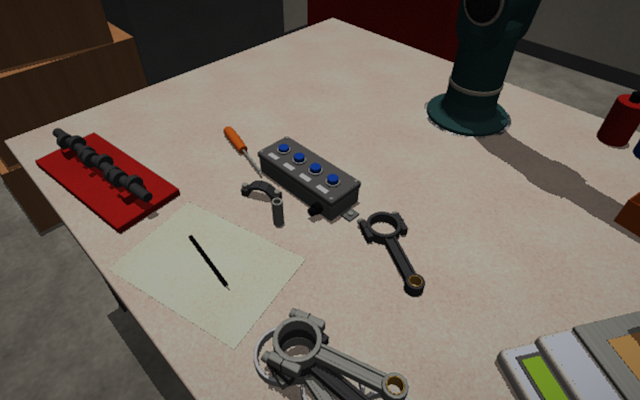

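View pics/side0.png

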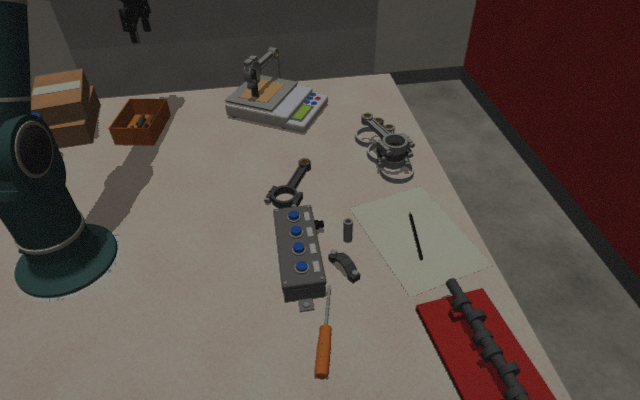

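The scene picture shows the four blue keys at about (284,149), (299,158), (316,168) and (333,180). In the side picture they are at about (294,215) to (302,267). The wrist pin, cap, rod and screwdriver lie close around the box. Next I measure the key centres.

```bash
cat > h.py <<'E'
import numpy as np,cv2
def keys(c,roi,z=71.5):
    x0,y0,x1,y1=roi; im=np.zeros((400,640),np.uint8)
    rgb=c["color"].astype(int); m=(rgb[...,2]>rgb[...,0]+45)&(rgb[...,2]>rgb[...,1]+25)
    im[y0:y1,x0:x1]=m[y0:y1,x0:x1]
    n,l,st,ce=cv2.connectedComponentsWithStats(im)
    out=[]
    for i in range(1,n):
        if st[i,4]<25: continue
        d=c["rotation"]@np.linalg.inv(c["mtx"])@np.r_[ce[i],1]
        p=c["eye"]+d*(z-c["eye"][2])/d[2]
        dz=np.median(c["range_z"][l==i]); q=c["eye"]+d*dz
        out.append((p,q)); print(ce[i].round(1),st[i,4],p.round(1),'depth:',q.round(1))
    return np.array([o[0] for o in out])
E
python3 - <<'E'
import numpy as np
from h import *
for n,roi in(("scene",(260,130,360,200)),("side",(270,200,330,290))):
    c=dict(np.load(f"pics/{n}0.npz")); P=keys(c,roi)
    if len(P)>1: P=P[np.argsort(-P[:,1])];print(np.linalg.norm(np.diff(P,axis=0),axis=1),P.mean(0),np.degrees(np.arctan2(*(P[0]-P[-1])[:2])))
E
```

```text
[283.2 146.9] 61 [ 521.4 -161.1   71.5] depth: [ 521.4 -161.1   71.5]
[298.6 155.7] 63 [ 518.4 -114.4   71.5] depth: [ 520.5 -112.    73.9]
[315.1 166.3] 72 [518.3 -63.8  71.5] depth: [520.5 -61.6  74. ]
[332.4 177.5] 79 [518.1 -13.9  71.5] depth: [520.  -12.2  73.7]
[49.91253476 50.60593602 46.81678801] [519.03160418 -88.30654774  71.5       ] -1.2660801005554074
[293.  213.7] 54 [518.2 -13.7  71.5] depth: [518.1 -15.7  73.4]
[295.6 229.2] 62 [518.6 -63.4  71.5] depth: [518.6 -64.6  72.8]
[298.2 246. ] 72 [ 518.8 -113.6   71.5] depth: [ 518.7 -115.1   73.2]
[301.2 265.1] 79 [ 519.1 -166.2   71.5] depth: [ 519.2 -165.2   70.3]
[49.63680441 50.22943974 52.64251441] [518.67507983 -89.23043816  71.5       ] -0.3536546413423907
```

Both cameras agree: the keys are at x≈518.5 and y≈-14, -64, -114, -164. Depth suggests key4 is lower, which the taps will check. I shut the fingers and move over at this height.

Call:
carry_out(delta_pos=[[-0.03, -0.01, 0], [-0.048, -0.017, 0], [-0.048, -0.017, 0], [-0.048, -0.017, 0], [-0.048, -0.017, 0]], rot=[[0, 0, 0], [0, 0, 0], [0, 0, 0], [0, 0, 0], [0, 0, 0]], fingers=[0, 0, 0, 0, 0], squeeze=20)

```text
time: 0.72
eef_pos: [346.6, 505.8, 230.9]
orientation: [[-0.974, 0.226, -0.0], [0.226, 0.974, -0.001], [0.0, -0.001, -1.0]]
force: [-0.8, 0.4, 0.6]
gripper_width: -0.0
grasp_force: 0.0
```

Call:
carry_out(delta_pos=[[-0.05, -0.018, 0], [-0.05, -0.018, 0], [-0.05, -0.018, 0], [-0.014, -0.045, 0], [-0.014, -0.045, 0]], rot=[[0, 0, 0], [0, 0, 0], [0, 0, 0], [0, 0, 0], [0, 0, 0]], fingers=[0, 0, 0, 0, 0])

```text
time: 1.35
eef_pos: [486.6, 324.7, 230.4]
orientation: [[-0.974, 0.227, -0.001], [0.227, 0.974, -0.001], [0.001, -0.001, -1.0]]
force: [0.6, -0.7, 0.3]
gripper_width: 0.3
grasp_force: 0.0
```

Call:
carry_out(delta_pos=[[-0.014, -0.045, 0], [-0.014, -0.045, 0], [-0.014, -0.045, 0], [-0.014, -0.045, 0], [-0.014, -0.045, 0]], rot=[[0, 0, 0], [0, 0, 0], [0, 0, 0], [0, 0, 0], [0, 0, 0]], fingers=[0, 0, 0, 0, 0])

```text
time: 1.98
eef_pos: [503.4, 90.0, 231.1]
orientation: [[-0.974, 0.226, -0.0], [0.226, 0.974, -0.0], [0.0, -0.0, -1.0]]
force: [0.4, 0.1, -0.2]
gripper_width: -0.2
grasp_force: 0.0
```

Call:
carry_out(delta_pos=[[-0.0095, -0.0246, 0.03], [-0.0095, -0.0246, 0.035], [-0.0095, -0.0246, 0.035], [-0.0095, -0.0246, 0.03], [0, 0, 0]], rot=[[0, 0, 0], [0, 0, 0], [0, 0, 0], [0, 0, 0], [0, 0, 0]], fingers=[0, 0, 0, 0, 0])

```text
time: 2.6
eef_pos: [516.6, -15.1, 99.1]
orientation: [[-0.973, 0.23, -0.005], [0.23, 0.973, -0.001], [0.005, -0.003, -1.0]]
force: [0.4, 0.7, 0.2]
gripper_width: -0.2
grasp_force: 0.0
```

```bash
python3 - <<'E'
from plant import r
import cv2,numpy as np
from h import *
s=r.observe();print(s["eef_pos"],s["force"])
o=[]
for n in("scene","side"):
    c=r.read_camera(n);im=c["color"][...,::-1]
    im=im[90:240,220:420] if n=="scene" else im[120:320,220:420]
    o.append(cv2.resize(im,(400,400 if n=="side" else 300),interpolation=2))
o[0]=cv2.copyMakeBorder(o[0],0,100,0,0,0)
cv2.imwrite("pics/a.png",np.hstack(o))
E
```

```text
[516.59356436 -15.14368771  99.07436128] [0.44686329 0.65110717 0.19129388]
```

View pics/a.png

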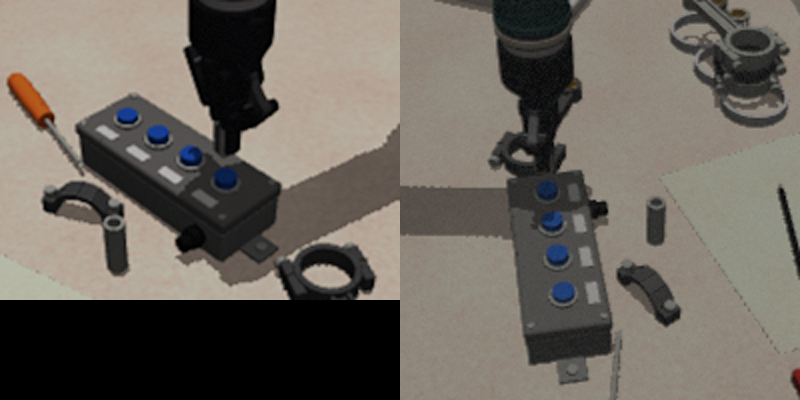

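The crop shows the shut fingertips about 27 mm above key1, at (225,150) in the left half and (545,160) in the right half. The bystanders are clear. I descend onto key1 in small steps.

Call:
carry_out(delta_pos=[[-0.002, 0, 0.01], [0, 0, 0.009], [0, 0, 0.004], [0, 0, 0.001], [0, 0, 0]], rot=[[0, 0, 0], [0, 0, 0], [0, 0, 0], [0, 0, 0], [0, 0, 0]], fingers=[0, 0, 0, 0, 0])

```text
time: 3.32
eef_pos: [520.5, -13.3, 77.4]
orientation: [[-0.974, 0.226, 0.0], [0.226, 0.974, 0.0], [-0.0, 0.0, -1.0]]
force: [-0.4, 0.0, 0.5]
gripper_width: -0.5
grasp_force: 0.0
```

Call:
carry_out(delta_pos=[[0, 0, 0.001], [0, 0, 0]], rot=[[0, 0, 0], [0, 0, 0]], fingers=[0, 0])

```text
time: 3.58
eef_pos: [520.5, -13.3, 76.4]
orientation: [[-0.974, 0.226, 0.0], [0.226, 0.974, 0.0], [-0.0, 0.0, -1.0]]
force: [0.1, 0.2, -0.5]
gripper_width: 0.2
grasp_force: 0.0
```

Call:
carry_out(delta_pos=[[0, 0, 0.001], [0, 0, 0]], rot=[[0, 0, 0], [0, 0, 0]], fingers=[0, 0])

```text
time: 3.82
eef_pos: [520.4, -13.3, 75.2]
orientation: [[-0.974, 0.226, -0.0], [0.226, 0.974, 0.0], [0.0, 0.0, -1.0]]
force: [0.6, 0.1, 0.4]
gripper_width: 0.1
grasp_force: 0.0
```

Call:
carry_out(delta_pos=[[0, 0, 0.001], [0, 0, 0], [0, 0, 0.001], [0, 0, 0]], rot=[[0, 0, 0], [0, 0, 0], [0, 0, 0], [0, 0, 0]], fingers=[0, 0, 0, 0])

```text
time: 4.32
eef_pos: [520.4, -13.3, 73.2]
orientation: [[-0.974, 0.226, -0.0], [0.226, 0.974, 0.0], [0.0, -0.0, -1.0]]
force: [0.4, -0.2, -0.8]
gripper_width: 0.7
grasp_force: 0.0
```

Call:
carry_out(delta_pos=[[0, 0, 0.001], [0, 0, 0]], rot=[[0, 0, 0], [0, 0, 0]], fingers=[0, 0])

```text
time: 4.58
eef_pos: [520.4, -13.3, 72.2]
orientation: [[-0.974, 0.226, -0.0], [0.226, 0.974, 0.0], [0.0, -0.0, -1.0]]
force: [-0.2, 0.6, 0.3]
gripper_width: 0.1
grasp_force: 0.0
```

Call:
carry_out(delta_pos=[[0, 0, 0.001], [0, 0, 0]], rot=[[0, 0, 0], [0, 0, 0]], fingers=[0, 0])

```text
time: 4.82
eef_pos: [520.4, -13.3, 71.4]
orientation: [[-0.974, 0.226, 0.0], [0.226, 0.974, 0.0], [-0.0, 0.0, -1.0]]
force: [-0.5, -0.4, 2.7]
gripper_width: -0.1
grasp_force: 1.4
```

Key1 touches at about 72 mm, so it is up. I lift off and tap the next keys at the same depth.

Call:
carry_out(delta_pos=[[0, 0, -0.01], [-0.0054, -0.0245, 0], [-0.0054, -0.0245, 0], [0, 0, 0.007], [0, 0, 0]], rot=[[0, 0, 0], [0, 0, 0], [0, 0, 0], [0, 0, 0], [0, 0, 0]], fingers=[0, 0, 0, 0, 0])

```text
time: 5.45
eef_pos: [519.5, -62.6, 73.9]
orientation: [[-0.974, 0.225, -0.001], [0.225, 0.974, 0.001], [0.001, 0.0, -1.0]]
force: [-0.2, -0.1, 1.4]
gripper_width: 0.0
grasp_force: 0.0
```

Call:
carry_out(delta_pos=[[0, 0, 0.001], [0, 0, 0.001], [0, 0, 0.001], [0, 0, 0]], rot=[[0, 0, 0], [0, 0, 0], [0, 0, 0], [0, 0, 0]], fingers=[0, 0, 0, 0])

```text
time: 5.95
eef_pos: [520.0, -62.7, 71.4]
orientation: [[-0.974, 0.225, 0.0], [0.225, 0.974, 0.001], [0.0, 0.001, -1.0]]
force: [-1.1, 2.1, 3.1]
gripper_width: 0.1
grasp_force: 1.4
```

Call:
carry_out(delta_pos=[[0, 0, -0.01], [-0.0054, -0.0245, 0], [-0.0054, -0.0245, 0], [0, 0, 0.007], [0, 0, 0]], rot=[[0, 0, 0], [0, 0, 0], [0, 0, 0], [0, 0, 0], [0, 0, 0]], fingers=[0, 0, 0, 0, 0])

```text
time: 6.58
eef_pos: [518.9, -112.9, 73.8]
orientation: [[-0.974, 0.226, -0.001], [0.226, 0.974, 0.001], [0.001, 0.0, -1.0]]
force: [-0.1, 0.9, 0.0]
gripper_width: -0.2
grasp_force: 0.0
```

Call:
carry_out(delta_pos=[[0, 0, 0.001], [0, 0, 0.001], [0, 0, 0.001], [0, 0, 0]], rot=[[0, 0, 0], [0, 0, 0], [0, 0, 0], [0, 0, 0]], fingers=[0, 0, 0, 0])

```text
time: 7.08
eef_pos: [519.5, -112.9, 71.4]
orientation: [[-0.974, 0.225, 0.0], [0.225, 0.974, 0.001], [0.0, 0.001, -1.0]]
force: [-0.7, 1.9, 2.8]
gripper_width: -0.2
grasp_force: 1.4
```

Call:
carry_out(delta_pos=[[0, 0, -0.01], [-0.0054, -0.0245, 0], [-0.0054, -0.0245, 0], [0, 0, 0.007], [0, 0, 0]], rot=[[0, 0, 0], [0, 0, 0], [0, 0, 0], [0, 0, 0], [0, 0, 0]], fingers=[0, 0, 0, 0, 0])

```text
time: 7.7
eef_pos: [518.3, -163.0, 73.8]
orientation: [[-0.974, 0.226, -0.001], [0.226, 0.974, 0.001], [0.001, 0.001, -1.0]]
force: [1.0, 0.5, -0.0]
gripper_width: -0.1
grasp_force: 0.0
```

Call:
carry_out(delta_pos=[[0, 0, 0.001], [0, 0, 0.001], [0, 0, 0.001], [0, 0, 0]], rot=[[0, 0, 0], [0, 0, 0], [0, 0, 0], [0, 0, 0]], fingers=[0, 0, 0, 0])

```text
time: 8.2
eef_pos: [518.8, -163.6, 71.2]
orientation: [[-0.974, 0.226, -0.0], [0.226, 0.974, 0.0], [0.0, 0.0, -1.0]]
force: [0.2, -0.1, 0.2]
gripper_width: -0.1
grasp_force: 0.0
```

Keys 2 and 3 touch at the same height as key1, while key4 gives no force at 71.2 mm. I now tap key4 lightly lower down to confirm it.

Call:
carry_out(delta_pos=[[0, 0, 0.001], [0, 0, 0], [0, 0, 0.001], [0, 0, 0]], rot=[[0, 0, 0], [0, 0, 0], [0, 0, 0], [0, 0, 0]], fingers=[0, 0, 0, 0])

```text
time: 8.7
eef_pos: [518.7, -163.8, 69.2]
orientation: [[-0.974, 0.226, -0.0], [0.226, 0.974, 0.0], [0.0, 0.0, -1.0]]
force: [0.0, 0.7, 0.2]
gripper_width: -0.5
grasp_force: 0.0
```

Call:
carry_out(delta_pos=[[0, 0, 0.0008], [0, 0, 0]], rot=[[0, 0, 0], [0, 0, 0]], fingers=[0, 0])

```text
time: 8.95
eef_pos: [518.8, -163.9, 68.8]
orientation: [[-0.974, 0.226, 0.0], [0.226, 0.974, 0.0], [-0.0, 0.0, -1.0]]
force: [-2.4, 0.1, 5.1]
gripper_width: 0.2
grasp_force: 2.2
```

Key4 is the latched one: it touches at 69 mm and resists with 5 N. I lift off, wait, then press it home.

Call:
carry_out(delta_pos=[[0, 0, -0.006], [0, 0, 0], [0, 0, 0], [0, 0, 0]], rot=[[0, 0, 0], [0, 0, 0], [0, 0, 0], [0, 0, 0]], fingers=[0, 0, 0, 0])

```text
time: 9.45
eef_pos: [518.7, -163.8, 74.3]
orientation: [[-0.974, 0.226, -0.0], [0.226, 0.974, 0.0], [0.0, 0.0, -1.0]]
force: [-0.6, 0.2, 0.1]
gripper_width: 0.2
grasp_force: 0.0
```

Call:
carry_out(delta_pos=[[0, 0, 0.005], [0, 0, 0.001], [0, 0, 0.0015], [0, 0, 0.0015], [0, 0, 0]], rot=[[0, 0, 0], [0, 0, 0], [0, 0, 0], [0, 0, 0], [0, 0, 0]], fingers=[0, 0, 0, 0, 0])

```text
time: 10.07
eef_pos: [519.0, -163.8, 65.9]
orientation: [[-0.974, 0.226, 0.0], [0.226, 0.974, 0.0], [-0.0, 0.0, -1.0]]
force: [-2.1, -0.2, 5.8]
gripper_width: 0.1
grasp_force: 3.1
```

Not quite at the hard stop yet (65.6 mm), so I press a little further.

Call:
carry_out(delta_pos=[[0, 0, 0.001], [0, 0, 0.0005], [0, 0, 0]], rot=[[0, 0, 0], [0, 0, 0], [0, 0, 0]], fingers=[0, 0, 0])

```text
time: 10.45
eef_pos: [519.0, -163.9, 65.6]
orientation: [[-0.974, 0.226, 0.0], [0.226, 0.974, 0.001], [-0.0, 0.001, -1.0]]
force: [-5.1, 1.6, 17.4]
gripper_width: 0.1
grasp_force: 8.2
```

The key is on the hard stop at 65.6 mm with 17 N. I release it and lift clear.

Call:
carry_out(delta_pos=[[0, 0, -0.005], [0, 0, -0.02], [0, 0, -0.05], [0, 0, -0.05], [0, 0, 0]], rot=[[0, 0, 0], [0, 0, 0], [0, 0, 0], [0, 0, 0], [0, 0, 0]], fingers=[0, 0, 0, 0, 0])

```text
time: 11.08
eef_pos: [521.2, -164.6, 192.7]
orientation: [[-0.974, 0.226, 0.008], [0.226, 0.974, -0.001], [-0.008, 0.0, -1.0]]
force: [1.3, 0.0, -1.1]
gripper_width: 0.1
grasp_force: 0.0
```

Call:
carry_out(delta_pos=[[0.03, 0.05, 0], [0.03, 0.05, 0], [0.03, 0.05, 0], [0.03, 0.05, 0], [0, 0, 0]], rot=[[0, 0, 0], [0, 0, 0], [0, 0, 0], [0, 0, 0], [0, 0, 0]], fingers=[0, 0, 0, 0, 0])

```text
time: 11.7
eef_pos: [444.9, 62.2, 187.9]
orientation: [[-0.976, 0.218, -0.002], [0.218, 0.976, 0.001], [0.003, 0.0, -1.0]]
force: [0.5, -2.3, 0.1]
gripper_width: -0.4
grasp_force: 0.0
```

```bash
python3 - <<'E'
from plant import r
import cv2,numpy as np
from h import *
s=r.observe();print(s["eef_pos"],s["force"])
c=r.read_camera("side");keys(c,(270,200,330,290))
im=c["color"][120:390,220:400,::-1]
c=r.read_camera("scene");keys(c,(260,130,360,200))
cv2.imwrite("pics/b.png",np.hstack([cv2.resize(im,(360,540)),cv2.resize(c["color"][110:300,220:440,::-1],(440,540))]))
E
```

```text
[444.94765111  62.24837399 187.94115089] [ 0.48308879 -2.33782853  0.0977743 ]
[292.9 213.8] 55 [518.  -13.8  71.5] depth: [517.9 -15.1  72.7]
[295.6 229.2] 62 [518.6 -63.4  71.5] depth: [518.5 -65.8  74. ]
[298.2 246. ] 71 [ 518.9 -113.4   71.5] depth: [ 518.8 -115.3   73.6]
[301.2 264.1] 79 [ 519.4 -163.6   71.5] depth: [ 519.4 -164.4   72.5]
[283.1 145.9] 62 [ 519.  -164.1   71.5] depth: [ 521.  -161.7   73.8]
[298.6 155.7] 65 [ 518.6 -114.2   71.5] depth: [ 521.  -111.5   74.3]
[315.1 166.3] 72 [518.3 -63.8  71.5] depth: [520.3 -61.8  73.8]
[332.4 177.5] 79 [518.1 -13.9  71.5] depth: [520.2 -11.9  74. ]
```

View pics/b.png

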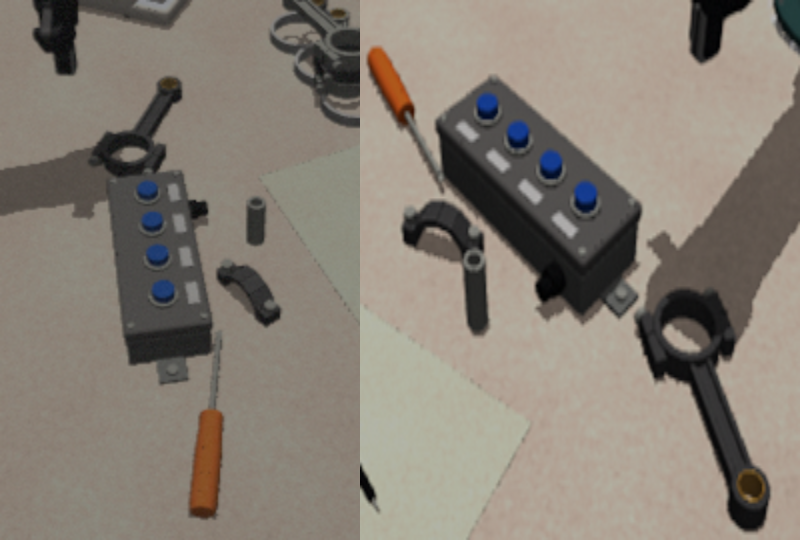

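The picture shows all four keys standing at the same height, with key4 at (163,292) in the left half now up with an even 50 mm spacing. The bystanders are where they were and the gripper is clear, so I hand in.

```bash
python3 -c "
from plant import r
print(r.close_job())"
```

```text
the job is handed in; nothing more can be done
None
```

Key4 was the latched key; I pressed it to the bottom and let go, the cameras then showed all four keys up and the engine parts and screwdriver where they were, and I handed the job in (no verdict came back).

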